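Pack the cool box and check its freezer block

TASK

Pack the loose spice jar and the salt shaker into the cool box, standing upright on its floor in the row beside the freezer block together with the jar that is already there. Then take the red contact thermometer out of its leaning rest and hold it upright with its sprung copper tip on the orange spot of the freezer block, pressed lightly so that the tip is about half way in. Finish while holding it there, do not put it down, and leave the other things alone.

Things in the scene. Friction and masses are not known exactly. Their poses are not given: they have to be found in the camera images.
- cool_box: Blue open box, white rim, fixed; outside 68 (x) x 226 (y) x 48 mm high, walls 8 mm, inner floor 8 mm above its underside. Origin: centre of the underside; z up. The freezer block fills the -y end of the inside (y = -105 to -47 mm); the rest is the row for three jars, x = -26 to +26 mm, y = -47 to +105 mm. One jar already stands there, next to the block.
- spot (a point): Centre of the orange spot (16 mm diameter, inside a black 32 mm disc) on the level top of the pale blue freezer block (50 x 56 mm, top 44 mm above the worktop, fixed in the box). Axes as the box.
- spice_jar: Loose spice jar on the worktop: orange and white label, dark brown cap; round, 41 mm diameter, 105 mm high, about 0.11 kg. Origin: centre of the underside, z up.
- salt_shaker: Loose salt shaker on the worktop: grey and clear, round, 44 mm diameter up to 74 mm height, then a domed top 34 mm across up to 90 mm; about 0.1 kg. Origin: centre of the underside, z up.
- packed_jar: Spice jar with a blue label and dark cap, 41 mm diameter, 105 mm high, loose, already in the box's row, next to the freezer block. Origin: centre of the underside, z up.
- probe: Contact thermometer, 0.13 kg. Origin: end of its unpressed tip; z along the axis to the handle. Copper tip 12 mm wide at z = 0, steel barrel 22 mm wide z = 34 to 85 mm, black flange 36 mm wide to 91 mm, round red handle 26 mm wide z = 91 to 176 mm (grip here). It hangs loose by its flange in the rest, leaning 20 degrees (0.35 rad), handle toward the rest's -x; comes out along its axis, 50 mm deep.
- probe_rest: Grey stand with a black leaning sleeve (37 mm outside, 25 mm bore), fixed to the worktop; base 95 x 84 mm, two cheeks (at y = +-18 to 25 mm) up to 95 mm high, sleeve mouth centre at x = -10, z = 115 mm. Origin: centre of the underside below the sleeve, z up; the sleeve leans 20 degrees in the x-z plane, its mouth toward -x. An open cabinet door stands upright at world y = -0.36.
- probe_tip (a joint): How far the probe's sprung tip is pushed in: 0 m free, 0.016 m fully in; the spring gives 0.5 N per mm (4 N half way in).
- tip_end (a point): Centre of the lower face of the copper tip (moves with the tip); z along the probe toward its handle.
- honey_jar: Honey jar, 71 mm across, 110 mm high, to be left alone. Origin: centre of the underside.
- pepper_mill: Dark wooden pepper mill, 58 mm across, 170 mm high, to be left alone. Origin: centre of the underside. It stands under the front edge of a fixed cabinet shelf, which runs along y at world x = 0.58, z = 0.59.
- mug: White mug, 82 mm across plus handle, 91 mm high, to be left alone. Origin: centre of the underside.
- timer: Red and white kitchen timer, 70 mm across, 53 mm high, to be left alone. Origin: centre of the underside.

How it is judged:
By the outcome, as a careful person would: the job done as asked, in the order asked, and still so for the second after the job is handed in, while the arm keeps its last pose, push and grip.
It also fails if it takes over 67 s, if anything falls off the work surface, if the arm or the gripper's body presses on something with over 40 N, if the wrist force passes 120 N, or if a joint passes its speed limit or range.

ROBOT

A 6-joint arm with a two-finger parallel gripper is mounted at the origin on a cart in front of the work surface, level with it; the furniture and walls round the work are solid. World frame = base frame: x ahead of the robot, y to its left, z up, the work surface at z = 0. Lengths are in m, angles in rad, forces in N, time in s.
With the tool pointing down it reaches from about 0.425 to 0.95 m from the base axis. Payload 3.5 kg.
Tool frame: the origin (TCP) lies on the centre line of the jaws, within the pads' length; the fingertips stand 17 mm ahead of it and the grasp point (between the pads) lies 2 mm behind it; z points along the fingers, y is the line along which they close (so a half turn about z gives the same grasp; the last joint's range is limited). The gripper opens to 85 mm and grips with 20 to 120 N. Pads are 22 mm wide; open, the fingers measure 114 mm over their backs; the gripper's body (76 mm by 85 mm) begins 54 mm behind the grasp point. The pads swing forward as they close: fully open they stand 13 mm farther back than shut.
Start: joints at [0.97, 0.286, 1.577, -0, 1.279, -0.15], TCP at [0.294, 0.608, 0.248] pointing down, gripper open.
Joint ranges: [-2.77, 2.77], [-0.9, 2.22], [0.21, 2.48], [-1.53, 4.67], [0.24, 2.81], [-2.84, 2.84]. Speed limits (rad/s): [2.79, 2.79, 3.14, 3.14, 3.14, 3.14].

INTERFACE

Orientations are given as a unit quaternion [x, y, z, w].
In Python, from plant import ctrl gives the robot as it stands. The module is installed in compiled form; this text tells all that it offers.
- The arm moves only by the tool drive_tool, never from a script. Its argument "moves" is a list of rows, each a list of 3 entries, a list of its own where there are three numbers: the turn, a rotation vector about the tool's x, y, z in rad, then the shift along the tool's x, y, z in m, then the finger opening in m, from 0 to 0.0854. A call has 1 to 5 rows; each row shifts and turns the commanded pose from where the row before left it, along the tool's axes as they then stand; what a row does not reach is not made up. A row lasts 1/8 s, in which the tool goes at most 62.5 mm and 10.7 degrees, less where a joint would pass 70% of its speed; a pose out of reach is approached as far as the arm can. A call with a gripper value outside its range is refused whole. The fingers move at their own pace and stop on an object; "grip_force" is the grip in N (left out, the last holds). Time passes only in rows, so rows that do not move let the fingers close. It gives the time, the measured TCP pose, the force, the opening and the grip force at its end, in the units of the state.
- ctrl.get_state(): the state, without advancing time (a new reading comes with each control period).
- ctrl.read_camera(name): name is "scene" or "side" or "wrist"; returns a dict with "image" (420x560x3 uint8, red, green, blue), "fx", "fy", "cx", "cy" (pixels), "R" (3x3) and "t" (3): a world point X has camera coordinates R X + t. Camera axes: x right, y down, z forward; pixel columns grow to the right and rows downward; lengths in m; the calibration is good to about 2 mm. The wrist camera is an equidistant fisheye: a pixel r from the principal point sees the ray r / f radians off the axis. A picture is of the moment at which its call begins. There is no depth.
- ctrl.sign_off(): hands the job in; it is judged then, once.
The state is a dict: "time": time; "qpos": joint angles; "dq": joint speeds; "joint_efforts": joint torques, N m; "eef_pos": TCP position; "tcp_rot": TCP orientation; "contact_force": force on the tool from outside, world axes, zero at the start; "wrist_torque": the same for the moment, N m; "opening": opening from 0.0 (shut) to 1.0 (fully open); "finger_force": force on a finger pad.
Only numpy, scipy, OpenCV 4.12 (cv2) and the standard library are available. Lean on these libraries where they do the work, as an engineer would, in place of code of your own. Each camera call takes 0.05 s, during which the arm holds its last target. There are 200 camera calls.

## Working session

There is one attempt and no reset: what is moved stays moved. The work goes in short steps, Python scripts to look and compute and a tool call to move; the robot and the scene stay as the last step left them, time stands still between calls to the robot, and variables do not carry over. Pictures are saved under pics/ and viewed, at most 10 in all, crops included, and the job is handed in when it is done.

Besides the shell and the picture viewer there is one more tool, called as a command line: name --argument value ..., lists and objects as JSON in quotes. drive_tool: Moves the arm, as the interface text tells. Its arguments: {"type":"object","properties":{"moves":{"type":"array","items":{"type":"array"}},"grip_force":{"type":"number"}},"required":["moves"]}

```bash
mkdir -p pics
cat > h.py <<'E'
import numpy as np, cv2
from scipy.spatial.transform import Rotation as Ro
from plant import ctrl
def cam(n,save=None):
    c=ctrl.read_camera(n)
    for k in("R","t"): c[k]=np.array(c[k],float)
    if save: cv2.imwrite("pics/"+save+".png",cv2.cvtColor(c["image"],cv2.COLOR_RGB2BGR))
    c["n"]=n; return c
def ray(c,u,v):
    a=np.array([(u-c["cx"])/c["fx"],(v-c["cy"])/c["fy"]])
    if c["n"]=="wrist":
        r=np.hypot(*a); d=np.array([*(a/max(r,1e-9)*np.sin(r)),np.cos(r)])
    else: d=np.array([*a,1.])
    return -c["R"].T@c["t"], c["R"].T@d/np.linalg.norm(d)
def onz(c,u,v,z):
    o,d=ray(c,u,v); return o+d*(z-o[2])/d[2]
def proj(c,X):
    p=c["R"]@np.array(X)+c["t"]
    if c["n"]=="wrist":
        r=np.hypot(p[0],p[1]); th=np.arctan2(r,p[2]); q=p[:2]/max(r,1e-9)*th
    else: q=p[:2]/p[2]
    return np.array([c["fx"]*q[0]+c["cx"],c["fy"]*q[1]+c["cy"]])
def st():
    s=ctrl.get_state(); print("t",s["time"],"p",np.round(s["eef_pos"],4),"R",np.round(Ro.from_quat(s["tcp_rot"]).as_matrix(),3).tolist(),"F",np.round(s["contact_force"],1),"op",s["opening"],"q",np.round(s["qpos"],2)); return s
E
python3 - <<'E'
from h import *
a=cam("scene","scene0");b=cam("side","side0");w=cam("wrist","wrist0")
for c in(a,b,w): print(c["fx"],c["cx"],c["cy"],np.round(c["R"],3).tolist(),np.round(-c["R"].T@c["t"],3))
st()
E
```

```text
460.36259466839465 286.152133706369 222.36367957059352 [[-0.339, -0.941, 0.004], [-0.832, 0.298, -0.468], [0.439, -0.162, -0.884]] [0.067 0.318 1.023]
489.0550359229786 274.6810470542364 199.77898666874472 [[-0.851, -0.525, 0.002], [-0.287, 0.462, -0.839], [0.44, -0.715, -0.544]] [-0.054  1.045  0.767]
325.19226210127806 274.96647570313604 209.23374802247406 [[0.435, 0.9, -0.002], [0.857, -0.413, 0.308], [0.277, -0.135, -0.951]] [0.223 0.64  0.373]
t 0.15 p [0.2938 0.6072 0.2472] R [[-0.9, 0.436, -0.001], [0.436, 0.9, -0.002], [0.0, -0.002, -1.0]] F [-0.4 -0.5  0.3] op 0.9992014256296556 q [ 0.97  0.29  1.58 -0.    1.28 -0.15]
```

View pics/scene0.png

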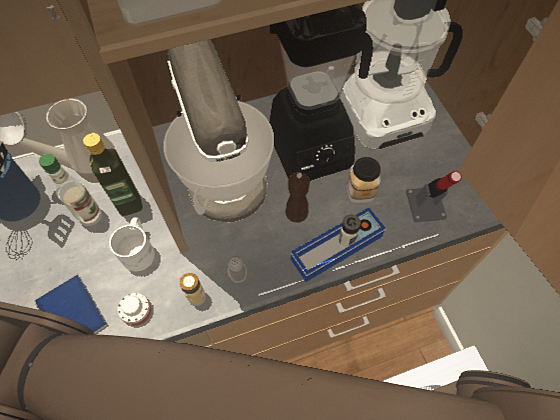

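View pics/side0.png

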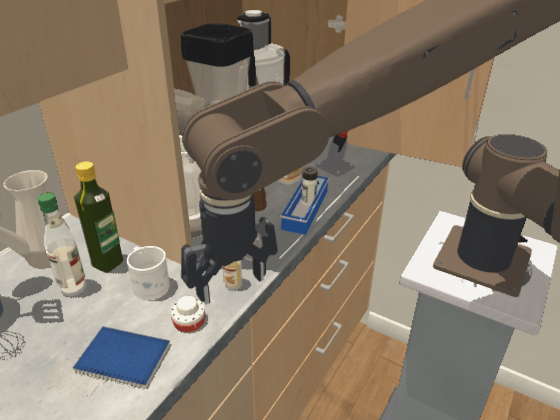

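Scene: loose jar ~(191,287), shaker ~(236,268), mug (130,245), timer (133,308), box ~(340,243) with the packed jar at (349,228), spot (365,225), rest/probe (437,193), mill (297,195), honey (364,178). I'll zoom in for measuring.

Run:
```python
import cv2
a=cv2.imread("pics/scene0.png")
cv2.imwrite("pics/z1.png",cv2.resize(a[150:320,170:480],(775,425),interpolation=cv2.INTER_CUBIC))
```

```text
(no output)
```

View pics/z1.png

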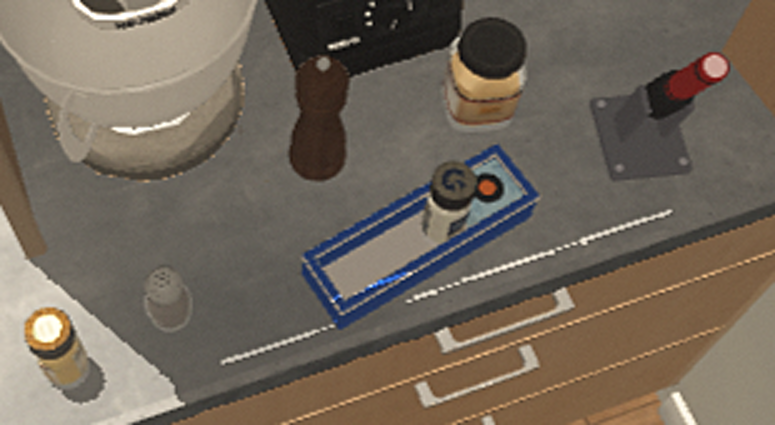

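Run:
```python
from h import *
c=cam("scene")
def P(u,v,z): 
    p=onz(c,u/2.5+170-.3,v/2.5+150-.3,z); return np.round(p,3)
for n,u,v,z in [("boxL",303,261,.048),("boxB",339,318,.048),("boxR",538,195,.048),("boxT",497,147,.048),("spot",488,187,.044),("packedcap",455,182,.105),("jarcap",47,328,.105),("jarbase",68,388,.0),("shaker top",163,282,.088),("shbase",172,322,0),("rest a",592,101,.005),("rest b",612,178,.005),("rest c",691,173,.005),("handle end",714,67,.25),("mill top",322,64,.17),("honey",491,48,.11)]:
    print(n,P(u,v,z))
# direct masks
```

```text
boxL [0.47  0.157 0.048]
boxB [0.406 0.145 0.048]
boxR [ 0.459 -0.078  0.048]
boxT [ 0.52  -0.063  0.048]
spot [ 0.485 -0.038  0.044]
packedcap [0.474 0.01  0.105]
jarcap [0.461 0.391 0.105]
jarbase [0.443 0.396 0.   ]
shaker top [0.476 0.286 0.088]
shbase [0.473 0.287 0.   ]
rest a [ 0.557 -0.196  0.005]
rest b [ 0.469 -0.174  0.005]
rest c [ 0.447 -0.251  0.005]
handle end [ 0.435 -0.179  0.25 ]
mill top [0.593 0.096 0.17 ]
honey [ 0.593 -0.079  0.11 ]
```

drive_tool --moves '[[[0,0,0.178],[0,0,0],0.085],[[0,0,0.178],[0,0,0],0.085],[[0,0,0.178],[0,0,0],0.085],[[0,0,0.178],[0,0,0],0.085],[[0,0,0.178],[0,0,0],0.085]]'

```text
time: 0.82
eef_pos: [0.294, 0.6074, 0.2479]
tcp_rot: [0.624, 0.782, -0.0, 0.0]
contact_force: [-0.2, 0.9, -0.1]
opening: 0.995
finger_force: 0.0
```

drive_tool --moves '[[[0,0,0],[-0.035,0.0155,0],0.085],[[0,0,0],[-0.035,0.0155,0],0.085],[[0,0,0],[-0.035,0.0155,0],0.085],[[0,0,0],[-0.035,0.0155,0],0.085],[[0,0,0],[-0.035,0.0155,0],0.085]]'

```text
time: 1.45
eef_pos: [0.4099, 0.4537, 0.2481]
tcp_rot: [0.621, 0.784, -0.0, -0.0]
contact_force: [0.3, 0.5, 0.4]
opening: 0.996
finger_force: 0.0
```

drive_tool --moves '[[[0,0,0],[-0.035,0.0155,0],0.085],[[0,0,0],[-0.035,0.0155,0],0.085],[[0,0,0],[0,0,0],0.085]]'

```text
time: 1.82
eef_pos: [0.4568, 0.3919, 0.2481]
tcp_rot: [0.623, 0.782, -0.0, 0.0]
contact_force: [0.4, 0.9, -0.5]
opening: 0.992
finger_force: 0.0
```

Run:
```python
from h import *
st(); w=cam("wrist","wrist1"); print(proj(w,[.461,.391,.105]),proj(w,[.476,.286,.088]))
cam("scene","scene1")
```

```text
t 1.825 p [0.4568 0.3919 0.2481] R [[-0.224, 0.974, -0.0], [0.974, 0.224, -0.0], [-0.0, -0.0, -1.0]] F [ 0.4  0.9 -0.5] op 0.9917950265271925 q [ 0.54  0.13  1.76 -0.    1.25  0.31]
[279.00489491 200.87481765] [269.59276523 294.33853965]
```

View pics/wrist1.png

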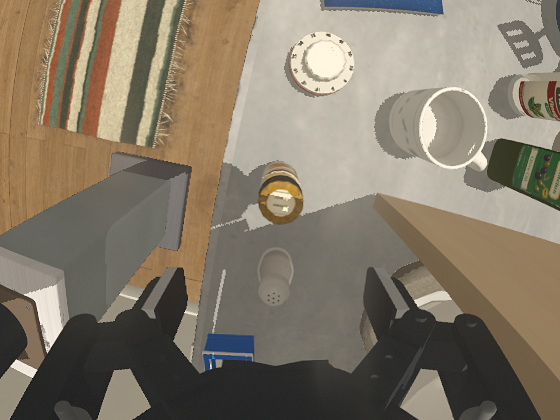

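Wrist view: jar cap at (281,200), shaker dome at (274,293), both near prediction.

Run:
```python
from h import *
w=cam("wrist"); im=w["image"]; hsv=cv2.cvtColor(im,cv2.COLOR_RGB2HSV)
print("jar",onz(w,281,200,.105),"cap rows", onz(w,302,200,.105)-onz(w,260,200,.105))
print("shk",onz(w,274,293,.085), "body",onz(w,276,265,.04))
# shaker from earlier scene picture
print(w["fx"])
c=cam("scene"); a,da=ray(w,274,293); b,db=ray(c,163/2.5+170,282/2.5+150)
M=np.stack([da,-db],1); k=np.linalg.lstsq(M,b-a,rcond=None)[0]; print("tri",a+da*k[0],b+db*k[1])
a,da=ray(w,281,200); b,db=ray(c,47/2.5+170,328/2.5+150)
M=np.stack([da,-db],1); k=np.linalg.lstsq(M,b-a,rcond=None)[0]; print("tri",a+da*k[0],b+db*k[1])
```

```text
jar [0.46104596 0.39400739 0.105     ] cap rows [0.03526374 0.00826953 0.        ]
shk [0.47931681 0.28873497 0.085     ] body [0.47925304 0.29864696 0.04      ]
325.19226210127806
tri [0.48019355 0.28489333 0.07885615] [0.47940723 0.28528398 0.07849967]
tri [0.46155664 0.39233113 0.09901585] [0.46295075 0.39100085 0.09950745]
```

drive_tool --moves '[[[0,0,0],[-0.001,0.005,0.035],0.085],[[0,0,0],[0,0,0.04],0.085],[[0,0,0],[0,0,0.04],0.085],[[0,0,0],[0,0,0.035],0.085],[[0,0,0],[0,0,0.019],0.085]]'

```text
time: 2.65
eef_pos: [0.4589, 0.3942, 0.077]
tcp_rot: [0.621, 0.784, -0.002, -0.001]
contact_force: [-0.5, -0.1, 0.5]
opening: 0.993
finger_force: 0.0
```

drive_tool --moves '[[[0,0,0],[0,0,0],0.03],[[0,0,0],[0,0,0],0.03],[[0,0,0],[0,0,0],0.03],[[0,0,0],[0,0,0],0.03],[[0,0,0],[0,0,0],0.03]]' --grip_force 40

```text
time: 3.28
eef_pos: [0.4618, 0.3947, 0.0815]
tcp_rot: [0.621, 0.784, 0.002, 0.0]
contact_force: [-1.0, 0.1, 5.5]
opening: 0.466
finger_force: 40.4
```

drive_tool --moves '[[[0,0,0],[0,0,0],0.03],[[0,0,0],[0,0,0],0.03],[[0,0,0],[0,0,-0.02],0.03],[[0,0,0],[0,0,-0.04],0.03],[[0,0,0],[0,0,-0.04],0.03]]'

```text
time: 3.9
eef_pos: [0.4603, 0.3936, 0.1808]
tcp_rot: [0.621, 0.784, -0.0, -0.0]
contact_force: [0.6, 0.2, -0.3]
opening: 0.462
finger_force: 40.4
```

Run:
```python
from h import *
st(); w=cam("wrist","wrist2"); c=cam("scene","scene2");cam("side","side2")
s=ctrl.get_state();print(s["finger_force"])
```

```text
t 3.9 p [0.4603 0.3936 0.1808] R [[-0.228, 0.974, -0.001], [0.974, 0.228, -0.0], [-0.0, -0.001, -1.0]] F [ 0.6  0.2 -0.3] op 0.46180846998921365 q [ 0.54  0.2   1.81 -0.    1.13  0.31]
40.44005116906192
```

View pics/wrist2.png

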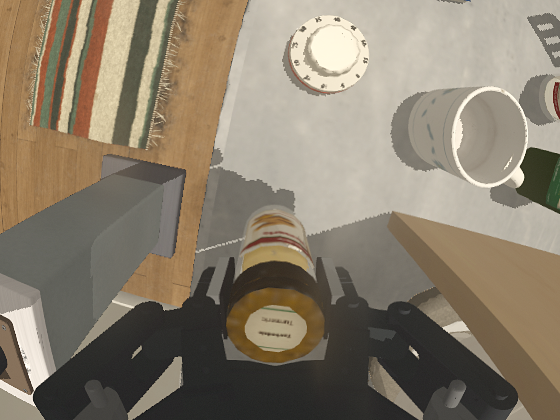

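drive_tool --moves '[[[0,0,0],[0,0,-0.03],0.03],[[0,0,0],[-0.02,-0.006,0],0.03],[[0,0,0],[-0.038,-0.009,0],0.03],[[0,0,0],[-0.04,-0.009,0],0.03],[[0,0,0],[-0.04,-0.009,0],0.03]]'

```text
time: 4.68
eef_pos: [0.4584, 0.2494, 0.2067]
tcp_rot: [0.621, 0.784, -0.002, -0.001]
contact_force: [0.6, -0.4, -0.8]
opening: 0.467
finger_force: 40.5
```

drive_tool --moves '[[[0,0,0],[-0.04,-0.009,0],0.03],[[0,0,0],[-0.04,-0.009,0],0.03],[[0,0,0],[-0.04,-0.009,0],0.03],[[0,0,0],[-0.04,-0.009,0],0.03],[[0,0,0],[-0.024,-0.007,0],0.03]]'

```text
time: 5.3
eef_pos: [0.4581, 0.0606, 0.2068]
tcp_rot: [0.622, 0.783, -0.001, -0.001]
contact_force: [-0.2, -0.0, -1.0]
opening: 0.466
finger_force: 40.5
```

drive_tool --moves '[[[0,0,0],[0,0,0],0.03],[[0,0,0],[0,0,0],0.03]]'

```text
time: 5.55
eef_pos: [0.4591, 0.0631, 0.208]
tcp_rot: [0.622, 0.783, -0.001, -0.001]
contact_force: [0.1, -0.0, -0.5]
opening: 0.464
finger_force: 40.5
```

Run:
```python
from h import *
st(); w=cam("wrist","wrist3"); c=cam("scene","scene3");cam("side","side3")
p=np.array([.464,.040]);by=np.array([-.2265,.974]);bx=np.array([.974,.2265])
for c1 in(w,):
  im=cv2.cvtColor(c1["image"],cv2.COLOR_RGB2BGR)
a=im; b=cv2.imread("pics/scene3.png")[170:290,280:400]
cv2.imwrite("pics/z3.png",np.hstack([a[:, :],np.vstack([cv2.resize(b,(240,240)),np.zeros((180,240,3),np.uint8)])]))
for x in(-34,34,-26,26):
  print(x,proj(w,[*(p+bx*x/1e3+by*.113),.048]),proj(w,[*(p+bx*x/1e3+by*.105),.048]))
```

```text
t 5.55 p [0.4591 0.0631 0.208 ] R [[-0.227, 0.974, -0.002], [0.974, 0.227, 0.0], [0.001, -0.002, -1.0]] F [ 0.1 -0.  -0.5] op 0.46445835330053103 q [-0.08 -0.16  2.12  0.    1.18 -0.31]
-34 [235.28783105  94.70934806] [235.36744852 103.76320329]
34 [313.89452491  94.8176146 ] [313.78448317 103.87595141]
-26 [244.47131124  94.49620148] [244.52880823 103.56866111]
26 [304.70093637  94.57894528] [304.61299    103.65485542]
```

View pics/z3.png

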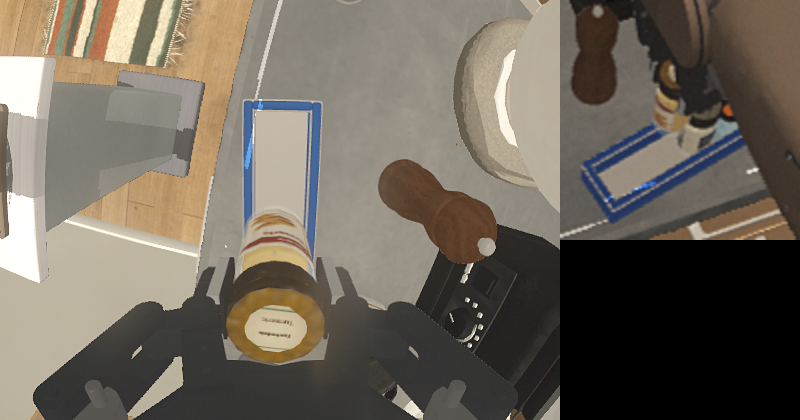

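Box +y end corners at (243,100) and (323,101); edges run down to ~(244,222)/(317,250).

Run:
```python
from h import *
w=cam("wrist"); im=cv2.cvtColor(w["image"],cv2.COLOR_RGB2HSV)
m=cv2.inRange(im,(100,120,50),(130,255,255))
for r in(110,130,150,170,190,210,230,250):
    u=np.flatnonzero(m[r,225:340])+225
    if len(u)>1:
        d=np.split(u,np.flatnonzero(np.diff(u)>3)+1)
        print(r,[(x[0],x[-1]) for x in d],np.round(onz(w,u[0]-.5,r,.048)[:2],4),np.round(onz(w,u[-1]+.5,r,.048)[:2],4))
for u in(260,280,300):
    v=np.flatnonzero(m[80:130,u])+80; print(u,v[0],v[-1],onz(w,u,v[0],.048))
c=cam("scene"); im=cv2.cvtColor(c["image"],cv2.COLOR_RGB2HSV)
m=cv2.inRange(im,(90,100,100),(130,255,255))
# orange spot now
m=cv2.inRange(im,(0,170,150),(14,255,255)); n,l,s,ce=cv2.connectedComponentsWithStats(m[150:300,280:450])
print([(s[i],ce[i]+[280,150]) for i in range(1,n) if s[i][4]>8])
b=cv2.cvtColor(cv2.imread("pics/scene0.png"),cv2.COLOR_BGR2HSV)
m=cv2.inRange(b,(0,150,120),(14,255,255)); n,l,s,ce=cv2.connectedComponentsWithStats(m[200:250,340:400])
for i in range(1,n):
  if s[i][4]>8: print(s[i],ce[i]+[340,200],onz(c,*(ce[i]+[340,200]),.044))
```

```text
110 [(np.int64(243), np.int64(250)), (np.int64(294), np.int64(318))] [0.4151 0.131 ] [0.4795 0.1465]
130 [(np.int64(243), np.int64(250)), (np.int64(307), np.int64(307)), (np.int64(311), np.int64(318))] [0.4189 0.1137] [0.4838 0.1293]
150 [(np.int64(243), np.int64(250)), (np.int64(306), np.int64(306)), (np.int64(310), np.int64(317))] [0.4227 0.0963] [0.4875 0.1117]
170 [(np.int64(243), np.int64(250)), (np.int64(310), np.int64(316))] [0.4265 0.0785] [0.4913 0.0939]
190 [(np.int64(243), np.int64(249)), (np.int64(309), np.int64(315))] [0.4304 0.0603] [0.4952 0.0757]
210 [(np.int64(244), np.int64(250)), (np.int64(308), np.int64(314))] [0.4351 0.0417] [0.4994 0.0569]
230 [(np.int64(307), np.int64(313))] [0.4973 0.0359] [0.5039 0.0374]
260 102 109 [0.42838085 0.14116555 0.048     ]
280 102 109 [0.4452419  0.14509033 0.048     ]
300 102 110 [0.46207916 0.14924953 0.048     ]
[(array([82, 73,  4,  5, 13], dtype=int32), array([363.53846154, 225.        ]))]
[22 22  6  6 30] [364.36666667 224.63333333] [ 0.48491494 -0.03660028  0.044     ]
```

drive_tool --moves '[[[0,0,0],[-0.002,0.005,0],0.03],[[0,0,0],[0,0,0.035],0.03],[[0,0,0],[0,0,0.035],0.03],[[0,0,0],[0,0,0.025],0.03],[[0,0,0],[0,0,0.012],0.03]]'

```text
time: 6.42
eef_pos: [0.4648, 0.0625, 0.1008]
tcp_rot: [0.621, 0.784, -0.001, -0.001]
contact_force: [-0.4, 0.3, -0.3]
opening: 0.469
finger_force: 40.5
```

drive_tool --moves '[[[0,0,0],[0,0,0.006],0.03],[[0,0,0],[0,0,0.003],0.03],[[0,0,0],[0,0,0],0.03]]'

```text
time: 6.8
eef_pos: [0.4659, 0.0623, 0.094]
tcp_rot: [0.621, 0.784, 0.0, 0.001]
contact_force: [-0.6, 0.1, -0.9]
opening: 0.466
finger_force: 40.5
```

Run:
```python
from h import *
st()
```

```text
t 6.8 p [0.4659 0.0623 0.094 ] R [[-0.228, 0.974, 0.001], [0.974, 0.228, -0.0], [-0.0, 0.001, -1.0]] F [-0.6  0.1 -0.9] op 0.4662362660800197 q [-0.08  0.02  2.18  0.    0.93 -0.31]
```

drive_tool --moves '[[[0,0,0],[0,0,0.003],0.03],[[0,0,0],[0,0,0.002],0.03],[[0,0,0],[0,0,0],0.03]]'

```text
time: 7.18
eef_pos: [0.4659, 0.0622, 0.0896]
tcp_rot: [0.621, 0.784, 0.0, 0.0]
contact_force: [-2.9, -0.4, 5.1]
opening: 0.462
finger_force: 41.1
```

drive_tool --moves '[[[0,0,0],[0,0,0.002],0.03],[[0,0,0],[0,0,0],0.03]]'

```text
time: 7.42
eef_pos: [0.4662, 0.0621, 0.0895]
tcp_rot: [0.621, 0.784, -0.001, -0.0]
contact_force: [-6.6, -1.1, 16.8]
opening: 0.464
finger_force: 42.5
```

drive_tool --moves '[[[0,0,0],[0,0,-0.002],0.03],[[0,0,0],[0,0,0],0.07],[[0,0,0],[0,0,0],0.07],[[0,0,0],[0,0,0],0.07],[[0,0,0],[0,0,-0.01],0.07]]'

```text
time: 8.05
eef_pos: [0.4646, 0.0623, 0.0977]
tcp_rot: [0.621, 0.784, -0.001, -0.001]
contact_force: [-0.8, -0.1, 0.3]
opening: 0.816
finger_force: 0.0
```

drive_tool --moves '[[[0,0,0],[0,0,-0.04],0.07],[[0,0,0],[0,0,-0.04],0.085],[[0,0,0],[0.036,0.011,-0.01],0.085],[[0,0,0],[0.036,0.011,0],0.085],[[0,0,0],[0.036,0.011,0],0.085]]'

```text
time: 8.68
eef_pos: [0.4732, 0.176, 0.1895]
tcp_rot: [0.621, 0.783, 0.001, 0.001]
contact_force: [0.2, 0.4, -0.6]
opening: 1.001
finger_force: 0.0
```

drive_tool --moves '[[[0,0,0],[0.036,0.01,0],0.085],[[0,0,0],[0.036,0.01,0],0.085],[[0,0,0],[0.036,0.011,0],0.085],[[0,0,0],[0,0,0],0.085],[[0,0,0],[0,0,0],0.085]]'

```text
time: 9.3
eef_pos: [0.4783, 0.2868, 0.1885]
tcp_rot: [0.621, 0.784, -0.0, 0.0]
contact_force: [0.1, -0.3, -0.7]
opening: 0.996
finger_force: 0.0
```

Run:
```python
from h import *
st(); w=cam("wrist","wrist4"); print(proj(w,[.479,.287,.088]))
a=cv2.imread("pics/wrist4.png"); c=cam("scene","scene4"); b=cv2.imread("pics/scene4.png")[170:290,280:400]
cv2.imwrite("pics/z4.png",np.hstack([a,np.vstack([cv2.resize(b,(240,240)),np.zeros((180,240,3),np.uint8)])]))
```

```text
t 9.3 p [0.4783 0.2868 0.1885] R [[-0.228, 0.974, -0.0], [0.974, 0.228, -0.001], [-0.0, -0.0, -1.0]] F [ 0.1 -0.3 -0.7] op 0.9956878644276619 q [ 0.36  0.09  1.92 -0.    1.13  0.13]
[275.44050098 214.87990426]
```

View pics/z4.png

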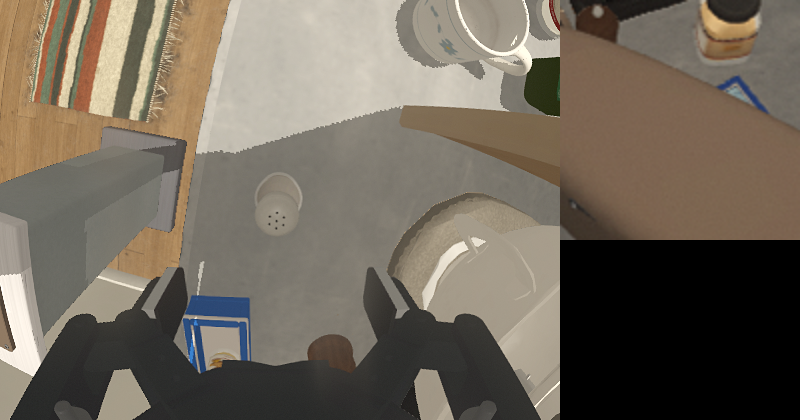

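drive_tool --moves '[[[0,0,0],[-0.0025,0.001,0.03],0.085],[[0,0,0],[0,0,0.04],0.085],[[0,0,0],[0,0,0.035],0.085],[[0,0,0],[0,0,0.021],0.085],[[0,0,0],[0,0,0],0.085]]'

```text
time: 10.02
eef_pos: [0.4786, 0.2834, 0.0605]
tcp_rot: [0.622, 0.783, -0.002, -0.001]
contact_force: [-0.4, -0.8, 0.9]
opening: 0.991
finger_force: 0.0
```

drive_tool --moves '[[[0,0,0],[0,0,0],0.03],[[0,0,0],[0,0,0],0.03],[[0,0,0],[0,0,0],0.03],[[0,0,0],[0,0,0],0.03],[[0,0,0],[0,0,0],0.03]]'

```text
time: 10.65
eef_pos: [0.481, 0.2854, 0.064]
tcp_rot: [0.621, 0.784, 0.001, 0.001]
contact_force: [-1.4, -0.7, 5.2]
opening: 0.4
finger_force: 39.7
```

drive_tool --moves '[[[0,0,0],[0,0,0],0.03],[[0,0,0],[0,0,0],0.03],[[0,0,0],[0,0,-0.02],0.03],[[0,0,0],[0,0,-0.04],0.03],[[0,0,0],[0,0,-0.04],0.03]]'

```text
time: 11.28
eef_pos: [0.4792, 0.2847, 0.1624]
tcp_rot: [0.621, 0.784, -0.001, -0.001]
contact_force: [1.1, 0.3, -1.4]
opening: 0.401
finger_force: 39.8
```

Run:
```python
from h import *
st()
```

```text
t 11.275 p [0.4792 0.2847 0.1624] R [[-0.228, 0.974, -0.002], [0.974, 0.228, -0.001], [-0.0, -0.002, -1.0]] F [ 1.1  0.3 -1.4] op 0.4006661056239811 q [ 0.35  0.12  1.94 -0.    1.09  0.12]
```

Run:
```python
from h import *
w=cam("wrist","wrist5"); c=cam("side","side5")
a=cv2.imread("pics/wrist5.png"); b=cv2.imread("pics/side5.png")
p=proj(c,[.479,.285,.12]).astype(int);print(p, proj(c,[.479,.285,.0]))
b=b[max(p[1]-60,0):p[1]+80,max(p[0]-60,0):p[0]+60]
b=cv2.resize(b,(240,int(240*b.shape[0]/b.shape[1])))
o=np.zeros((420,240,3),np.uint8); o[:b.shape[0]]=b[:420]
cv2.imwrite("pics/z5.png",np.hstack([a,o]))
```

```text
[250 216] [251.94587983 256.77461943]
```

View pics/z5.png

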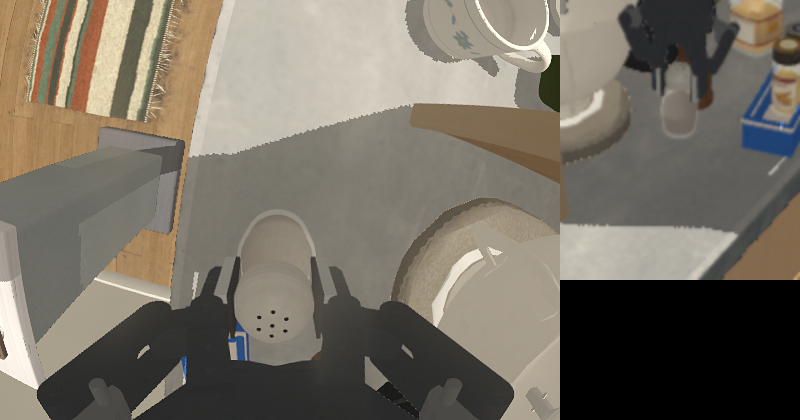

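drive_tool --moves '[[[0,0,0],[-0.028,-0.011,0],0.03],[[0,0,0],[-0.036,-0.014,0],0.03],[[0,0,0],[-0.036,-0.014,0],0.03],[[0,0,0],[-0.036,-0.014,0],0.03],[[0,0,0],[-0.03,-0.012,0],0.03]]'

```text
time: 12.0
eef_pos: [0.4533, 0.1073, 0.1607]
tcp_rot: [0.621, 0.783, -0.001, -0.001]
contact_force: [0.2, -0.7, -0.7]
opening: 0.398
finger_force: 39.8
```

drive_tool --moves '[[[0,0,0],[0,0,0],0.03],[[0,0,0],[0,0,0.02],0.03],[[0,0,0],[0,0,0],0.03]]'

```text
time: 12.38
eef_pos: [0.4528, 0.1091, 0.14]
tcp_rot: [0.621, 0.784, -0.002, -0.002]
contact_force: [0.2, 0.8, -1.5]
opening: 0.401
finger_force: 39.8
```

Run:
```python
from h import *
s=st(); w=cam("wrist","wrist6"); im=cv2.cvtColor(w["image"],cv2.COLOR_RGB2HSV)
m=cv2.inRange(im,(100,120,50),(130,255,255))
for r in(170,180,190,200,210,220,230,240):
    u=np.flatnonzero(m[r,200:360])+200
    if len(u)>1: print(r,u[0],u[-1],np.round(onz(w,u[0]-.5,r,.048)[:2],4),np.round(onz(w,u[-1]+.5,r,.048)[:2],4))
v=np.flatnonzero(m[100:300,280])+100; print(v[:1],onz(w,280,v[0],.048) if len(v) else 0)
b=np.array([.470,.0365]); by=np.array([-.218,.976]); print((np.array(s["eef_pos"][:2])-b)@by,(np.array(s["eef_pos"][:2])-b)@np.array([.976,.218]))
```

```text
t 12.375 p [0.4528 0.1091 0.14  ] R [[-0.228, 0.974, -0.005], [0.974, 0.228, 0.0], [0.001, -0.005, -1.0]] F [ 0.2  0.8 -1.5] op 0.40073778844803404 q [ 0.02 -0.06  2.17  0.    1.04 -0.21]
170 230 326 [0.4142 0.1365] [0.4789 0.1518]
180 230 325 [0.4156 0.1296] [0.4801 0.1449]
190 230 325 [0.417  0.1226] [0.482 0.138]
200 230 324 [0.4184 0.1154] [0.4833 0.1308]
210 231 324 [0.4205 0.1084] [0.4853 0.1237]
220 231 323 [0.4219 0.1009] [0.4867 0.1163]
230 231 322 [0.4233 0.0934] [0.4881 0.1087]
240 231 322 [0.4247 0.0856] [0.4903 0.1012]
[157] [0.44582833 0.1529768  0.048     ]
0.07457666941079841 -0.000995999445806594
```

drive_tool --moves '[[[0,0,0],[0,0.001,0.02],0.03],[[0,0,0],[0,0,0.025],0.03],[[0,0,0],[0,0,0.015],0.03],[[0,0,0],[0,0,0.004],0.03],[[0,0,0],[0,0,0],0.03]]'

```text
time: 13.05
eef_pos: [0.4559, 0.1089, 0.0787]
tcp_rot: [0.621, 0.784, 0.0, 0.0]
contact_force: [-0.4, -0.7, -1.6]
opening: 0.398
finger_force: 39.8
```

drive_tool --moves '[[[0,0,0],[0,0,0.003],0.03],[[0,0,0],[0,0,0],0.03]]'

```text
time: 13.3
eef_pos: [0.4558, 0.1087, 0.0757]
tcp_rot: [0.621, 0.784, 0.0, 0.0]
contact_force: [0.7, -0.2, -1.3]
opening: 0.398
finger_force: 39.8
```

drive_tool --moves '[[[0,0,0],[0,0,0.002],0.03],[[0,0,0],[0,0,0.001],0.03],[[0,0,0],[0,0,0],0.03]]'

```text
time: 13.68
eef_pos: [0.4554, 0.1087, 0.0722]
tcp_rot: [0.621, 0.784, -0.0, -0.0]
contact_force: [-0.3, -0.3, -0.7]
opening: 0.401
finger_force: 39.8
```

drive_tool --moves '[[[0,0,0],[0,0,0.001],0.03],[[0,0,0],[0,0,0],0.03]]'

```text
time: 13.92
eef_pos: [0.4557, 0.1087, 0.072]
tcp_rot: [0.621, 0.784, -0.0, -0.0]
contact_force: [-3.1, -1.2, 4.3]
opening: 0.399
finger_force: 40.8
```

drive_tool --moves '[[[0,0,0],[0,0,-0.001],0.06],[[0,0,0],[0,0,0],0.06],[[0,0,0],[0,0,0],0.06],[[0,0,0],[0,0,-0.01],0.06],[[0,0,0],[0,0,-0.03],0.06]]'

```text
time: 14.55
eef_pos: [0.4542, 0.1087, 0.1116]
tcp_rot: [0.621, 0.784, -0.001, -0.002]
contact_force: [-0.1, -0.6, -0.1]
opening: 0.704
finger_force: 0.0
```

drive_tool --moves '[[[0,0,0],[0,0,-0.045],0.085],[[0,0,0],[0,0,-0.045],0.085],[[0,0,0],[0,0,-0.045],0.085],[[0,0,0],[0,0,-0.04],0.085],[[0,0,0],[-0.03,-0.006,-0.012],0.085]]'

```text
time: 15.18
eef_pos: [0.4576, 0.0788, 0.3039]
tcp_rot: [0.62, 0.785, 0.002, 0.003]
contact_force: [0.3, -0.7, 0.5]
opening: 0.994
finger_force: 0.0
```

drive_tool --moves '[[[0,0,0],[-0.039,-0.0085,0],0.085],[[0,0,0],[-0.039,-0.0085,0],0.085],[[0,0,0],[-0.039,-0.0085,0],0.085],[[0,0,0],[-0.039,-0.0085,0],0.085],[[0,0,0],[-0.039,-0.0085,0],0.085]]'

```text
time: 15.8
eef_pos: [0.4594, -0.1227, 0.3001]
tcp_rot: [0.621, 0.784, 0.0, 0.001]
contact_force: [0.2, 0.4, 0.0]
opening: 0.989
finger_force: 0.0
```

drive_tool --moves '[[[0,0,0],[-0.039,-0.0085,0],0.085],[[0,0,0],[-0.037,-0.0085,0],0.085],[[0,0,0],[0,0,0],0.085],[[0,0,0],[0,0,0],0.085]]'

```text
time: 16.3
eef_pos: [0.4602, -0.1989, 0.2996]
tcp_rot: [0.621, 0.783, 0.0, -0.0]
contact_force: [-0.0, 0.7, 0.0]
opening: 0.997
finger_force: 0.0
```

Run:
```python
from h import *
st(); w=cam("wrist","wrist7"); c=cam("scene","scene7");cam("side","side7")
a=cv2.imread("pics/wrist7.png"); b=cv2.imread("pics/side7.png")
p=proj(c:=cam("side"),[.46,.08,.06]).astype(int);print(p)
b=b[max(p[1]-60,0):p[1]+60,max(p[0]-60,0):p[0]+60]
b=cv2.resize(b,(240,240)); d=cv2.imread("pics/scene7.png")[150:240,360:480]; d=cv2.resize(d,(240,180))
cv2.imwrite("pics/z7.png",np.hstack([a,np.vstack([b,d])]))
```

```text
t 16.3 p [ 0.4602 -0.1989  0.2996] R [[-0.228, 0.974, 0.0], [0.974, 0.228, 0.0], [0.0, 0.0, -1.0]] F [-0.   0.7  0. ] op 0.9971634837649547 q [-0.61 -0.14  1.94  0.    1.35 -0.84]
[300 199]
```

View pics/z7.png

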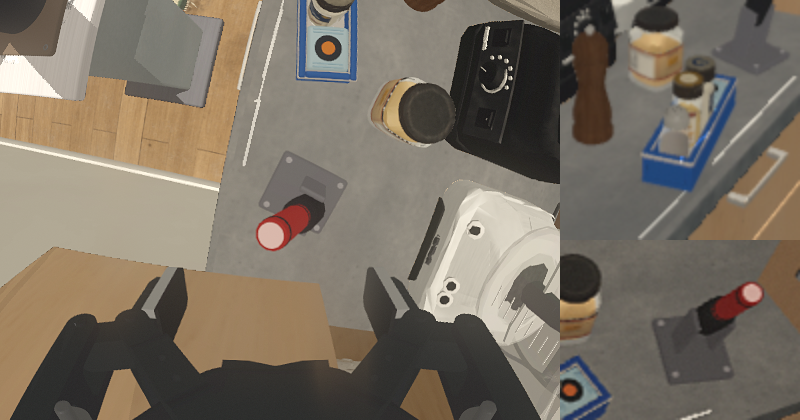

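Run:
```python
from h import *
w=cam("wrist"); c=cam("scene"); s=cam("side")
C={k:onz(w,*p,.006) for k,p in dict(TL=(286,151),R=(347,184),L=(260,197),B=(322,233)).items()}
for k in C: print(k,np.round(C[k],4))
print("TL-R",np.linalg.norm(C["TL"]-C["R"]),"TL-L",np.linalg.norm(C["TL"]-C["L"]), "ctr",sum(C.values())/4)
def tri(*pr):
    A=0;B=0
    for cm,u,v in pr:
        o,d=ray(cm,u,v); M=np.eye(3)-np.outer(d,d); A=A+M;B=B+M@o
    return np.linalg.solve(A,B)
def red(cm,lo1,lo2,r):
    h=cv2.cvtColor(cm["image"],cv2.COLOR_RGB2HSV)[r[0]:r[1],r[2]:r[3]]
    m=cv2.inRange(h,lo1,(10,255,255))|cv2.inRange(h,lo2,(180,255,255))
    y,x=np.nonzero(m); return m,x+r[2],y+r[0]
for cm,r in((w,(190,270,240,330)),(c,(160,210,420,480))):
    m,x,y=red(cm,(0,110,60),(165,110,60),r); print(cm["n"],len(x),x.mean(),y.mean(),x.min(),x.max(),y.min(),y.max())
    pts=np.stack([x,y],1).astype(np.float32); print(cv2.minAreaRect(pts))
    h=cv2.cvtColor(cm["image"],cv2.COLOR_RGB2HSV)[r[0]:r[1],r[2]:r[3]]
    mm=cv2.inRange(h,(0,20,170),(180,110,255)); n,l,S,ce=cv2.connectedComponentsWithStats(mm)
    for i in range(1,n):
        if S[i][4]>20: print(" cap",S[i],ce[i]+[r[2],r[0]])
t=tri((w,270,236),(c,455.5,177)); print("end",t)
```

```text
TL [ 0.47   -0.1743  0.006 ]
R [ 0.5605 -0.1976  0.006 ]
L [ 0.4509 -0.2425  0.006 ]
B [ 0.5465 -0.2736  0.006 ]
TL-R 0.09342917038632963 TL-L 0.07084304338222065 ctr [ 0.50694743 -0.22200726  0.006     ]
wrist 1044 287.8477011494253 223.2911877394636 256 310 205 251
((282.268310546875, 226.08535766601562), (32.95266342163086, 59.970726013183594), 51.34019470214844)
 cap [ 17  33  26  26 539] [269.91651206 235.52690167]
scene 217 446.48387096774195 181.3179723502304 436 461 171 189
((448.2877502441406, 180.11793518066406), (11.752556800842285, 28.16728973388672), 60.945396423339844)
 cap [32 12  9  9 65] [455.70769231 176.        ]
end [ 0.4620683  -0.21819044  0.19044294]
```

Run:
```python
from h import *
w=cam("wrist"); c=cam("scene")
def tri(*pr):
    A=0;B=0
    for cm,u,v in pr:
        o,d=ray(cm,u,v); M=np.eye(3)-np.outer(d,d); A=A+M;B=B+M@o
    return np.linalg.solve(A,B)
E=tri((w,269.9,235.5),(c,455.7,176)); print("end",E, onz(w,269.9,235.5,.2),onz(c,455.7,176,.2))
L=tri((w,305.7,207.4),(c,436,187)); print("low",L, (E-L)/np.linalg.norm(E-L),np.linalg.norm(E-L))
# axis from plane intersection of two views
def pl(cm,p,q):
    return np.cross(ray(cm,*p)[1],ray(cm,*q)[1])
a=np.cross(pl(w,(269.9,235.5),(305.7,207.4)),pl(c,(455.7,176),(436,187))); a/=np.linalg.norm(a); a*=np.sign(a[2]); print("axis",a)
ax=np.array([-.330,.091,.940])
for E0 in(E,onz(w,269.9,235.5,.2)):
  for k in(0,.06,.085): print(k,proj(w,E0-k*ax),proj(c,E0-k*ax))
```

```text
end [ 0.46131437 -0.21574224  0.1966206 ] [ 0.46079083 -0.21487696  0.2       ] [ 0.45989215 -0.21301028  0.2       ]
low [ 0.49740512 -0.21745243  0.09873811] [-0.34590179  0.01639089  0.93812755] 0.1043381433450439
axis [-0.33569845  0.03311431  0.94138727]
0 [270.37807186 234.96305295] [455.97077632 175.99727191]
0.06 [290.49960743 221.60329764] [445.56188836 182.26877507]
0.085 [296.81319925 217.39415123] [441.56485307 184.67704573]
0 [269.9 235.5] [456.25787594 175.42446472]
0.06 [290.34704036 221.88423736] [445.79926313 181.74864807]
0.085 [296.74060464 217.60883875] [441.78420457 184.1765003 ]
```

drive_tool --moves '[[[-0.153,-0.083,0],[0,0,0],0.085],[[-0.154,-0.084,0],[0,0,0],0.085],[[0,0,0],[0,-0.034,0],0.085],[[0,0,0],[0,0,0.03],0.085],[[0,0,0],[0,0,0],0.085]]'

```text
time: 17.38
eef_pos: [0.4379, -0.2094, 0.2586]
tcp_rot: [0.612, 0.772, 0.068, 0.158]
contact_force: [0.2, -0.1, 0.4]
opening: 0.992
finger_force: 0.0
```

drive_tool --moves '[[[0,0,0],[0,0,0],0.085],[[0,0,0],[0,0,0],0.085]]'

```text
time: 17.62
eef_pos: [0.4395, -0.2104, 0.2623]
tcp_rot: [0.612, 0.772, 0.068, 0.161]
contact_force: [-0.4, 0.6, -1.0]
opening: 0.995
finger_force: 0.0
```

Run:
```python
from h import *
s=st(); w=cam("wrist","wrist8")
E=np.array([.461,-.215,.198])
for a in((-.330,.091,.94),(-.336,.033,.941)):
  a=np.array(a)/np.linalg.norm(a)
  print([np.round(proj(w,E-k*a)) for k in(0,.085,.091,.11)])
R=Ro.from_quat(s["tcp_rot"]).as_matrix(); p=np.array(s["eef_pos"]); print("E in tool",R.T@(E-p))
print("cam in tool",R.T@(-w["R"].T@w["t"]-p))
h=cv2.cvtColor(w["image"],cv2.COLOR_RGB2HSV)
m=cv2.inRange(h,(0,110,50),(10,255,255))|cv2.inRange(h,(165,110,50),(180,255,255)); m[:120]=0
n,l,S,ce=cv2.connectedComponentsWithStats(m)
for i in range(1,n):
    if S[i][4]>200: print(S[i],ce[i])
```

```text
t 17.625 p [ 0.4395 -0.2104  0.2623] R [[-0.2, 0.922, 0.332], [0.966, 0.243, -0.092], [-0.165, 0.302, -0.939]] F [-0.4  0.6 -1. ] op 0.9954967260099141 q [-0.73 -0.34  2.19  0.18  0.98 -1.04]
[array([273., 229.]), array([274., 194.]), array([274., 192.]), array([274., 187.])]
[array([273., 229.]), array([276., 189.]), array([276., 187.]), array([276., 181.])]
E in tool [ 0.00191582 -0.00067967  0.06794087]
cam in tool [ 0.07765679  0.00013894 -0.12529966]
[ 255  179   40   69 1347] [274.87750557 206.42093541]
```

View pics/wrist8.png

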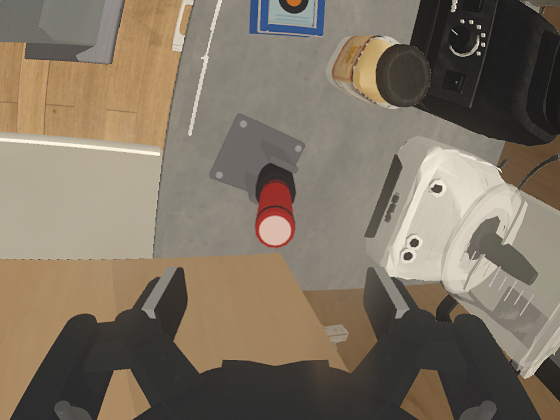

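drive_tool --moves '[[[0,0,0],[0.001,0,0.03],0.085],[[0,0,0],[0,0,0.035],0.085],[[0,0,0],[0,0,0.03],0.085],[[0,0,0],[0,0,0.01],0.085],[[0,0,0],[0,0,0],0.085]]'

```text
time: 18.3
eef_pos: [0.4735, -0.2187, 0.1622]
tcp_rot: [0.612, 0.772, 0.068, 0.16]
contact_force: [0.5, 0.5, 0.2]
opening: 0.995
finger_force: 0.0
```

drive_tool --moves '[[[0,0,0],[0,0,0],0.03],[[0,0,0],[0,0,0],0.02],[[0,0,0],[0,0,0],0.015],[[0,0,0],[0,0,0],0.015],[[0,0,0],[0,0,0],0.015]]' --grip_force 50

```text
time: 18.92
eef_pos: [0.4736, -0.219, 0.163]
tcp_rot: [0.612, 0.772, 0.068, 0.16]
contact_force: [-2.3, 1.0, 5.5]
opening: 0.288
finger_force: 48.9
```

drive_tool --moves '[[[0,0,0],[0,0,0],0.015],[[0,0,0],[0,0,0],0.015],[[0,0,0],[0,0,0],0.015]]'

```text
time: 19.3
eef_pos: [0.4736, -0.219, 0.163]
tcp_rot: [0.612, 0.772, 0.068, 0.16]
contact_force: [-3.4, 1.4, 5.8]
opening: 0.297
finger_force: 48.9
```

Run:
```python
from h import *
s=st(); print(s["finger_force"],s["wrist_torque"])
```

```text
t 19.3 p [ 0.4736 -0.219   0.163 ] R [[-0.2, 0.922, 0.331], [0.966, 0.242, -0.091], [-0.164, 0.301, -0.939]] F [-3.4  1.4  5.8] op 0.29656747592025007 q [-0.69 -0.13  2.21  0.21  0.75 -1.05]
48.93692672252655 [0.22202376 0.3324055  0.00215354]
```

Gripped (25 mm). Pull out along the axis, checking forces.

drive_tool --moves '[[[0,0,0],[0,0,-0.006],0.015],[[0,0,0],[0,0,-0.01],0.015]]'

```text
time: 19.55
eef_pos: [0.4678, -0.2171, 0.1768]
tcp_rot: [0.612, 0.772, 0.068, 0.16]
contact_force: [0.8, -1.3, -1.6]
opening: 0.292
finger_force: 49.1
```

drive_tool --moves '[[[0,0,0],[0,0,-0.012],0.015],[[0,0,0],[0,0,-0.015],0.015]]'

```text
time: 19.8
eef_pos: [0.4586, -0.2146, 0.2031]
tcp_rot: [0.612, 0.772, 0.068, 0.16]
contact_force: [1.2, -0.6, -1.4]
opening: 0.295
finger_force: 49.3
```

drive_tool --moves '[[[0,0,0],[0,0,-0.02],0.015],[[0,0,0],[0,0,-0.025],0.015],[[0,0,0],[0,0,-0.025],0.015],[[0,0,0],[0,0,0],0.015],[[0,0,0],[0,0,0],0.015]]'

```text
time: 20.42
eef_pos: [0.4356, -0.2082, 0.2675]
tcp_rot: [0.612, 0.772, 0.068, 0.159]
contact_force: [0.2, -0.6, -1.6]
opening: 0.292
finger_force: 49.5
```

Run:
```python
from h import *
s=st(); c=cam("scene","scene9"); b=cam("side","side9"); w=cam("wrist","wrist9")
R=Ro.from_quat(s["tcp_rot"]).as_matrix(); p=np.array(s["eef_pos"])
tip=p+R[:,2]*.139
print("tip",tip,[proj(c,p+R[:,2]*k) for k in(0,.05,.139)],[proj(b,p+R[:,2]*k) for k in(0,.05,.139)])
a=cv2.imread("pics/scene9.png");bb=cv2.imread("pics/side9.png")
q=proj(c,tip).astype(int);r=proj(b,tip).astype(int)
print(q,r)
A=cv2.resize(a[max(0,q[1]-70):q[1]+70,q[0]-65:q[0]+65],(400,430)); B=cv2.resize(bb[max(0,r[1]-70):max(0,r[1]-70)+140,r[0]-65:r[0]+65],(400,430))
cv2.imwrite("pics/z9.png",np.hstack([A,B]))
```

```text
t 20.425 p [ 0.4356 -0.2082  0.2675] R [[-0.2, 0.923, 0.329], [0.966, 0.242, -0.09], [-0.163, 0.3, -0.94]] F [ 0.2 -0.6 -1.6] op 0.29236629214928433 q [-0.73 -0.36  2.19  0.18  1.   -1.04]
tip [ 0.48135303 -0.22073994  0.13685567] [array([470.89330587, 167.37039973]), array([460.67894002, 173.52437814]), array([444.87508253, 183.0459284 ])] [array([359.92557435,  93.449845  ]), array([353.71735211, 107.40190976]), array([343.41287108, 130.55971262])]
[444 183] [343 130]
```

View pics/z9.png

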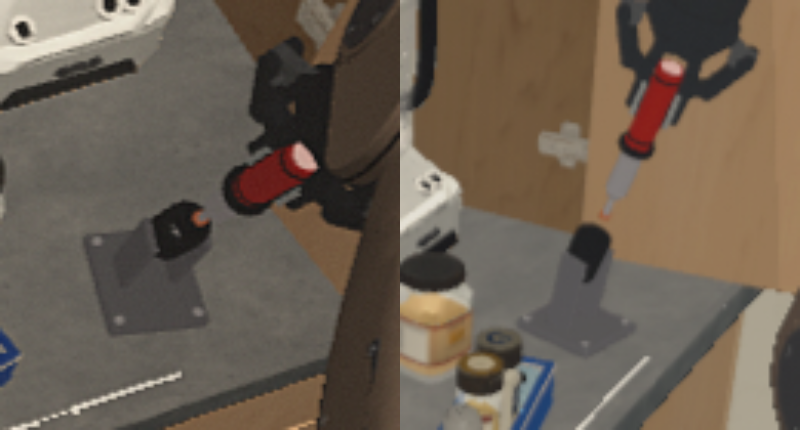

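drive_tool --moves '[[[0,0,0],[0,0,-0.025],0.015],[[0,0,0],[0,0,-0.025],0.015],[[0.1,0.055,0],[0,0,0],0.015],[[0.104,0.056,0],[0,0,0],0.015],[[0.103,0.056,0],[0,0,0],0.015]]'

```text
time: 21.2
eef_pos: [0.4196, -0.204, 0.3147]
tcp_rot: [0.621, 0.784, -0.001, -0.002]
contact_force: [0.2, -0.1, -1.2]
opening: 0.297
finger_force: 49.4
```

drive_tool --moves '[[[0,0,0],[0.03,0.021,0],0.015],[[0,0,0],[0.03,0.021,0],0.015],[[0,0,0],[0.03,0.021,0],0.015],[[0,0,0],[0.03,0.021,0],0.015],[[0,0,0],[0.027,0.019,0],0.015]]'

```text
time: 21.82
eef_pos: [0.4867, -0.036, 0.3141]
tcp_rot: [0.621, 0.784, -0.0, -0.001]
contact_force: [-0.9, 0.5, -1.5]
opening: 0.292
finger_force: 49.5
```

drive_tool --moves '[[[0,0,0],[0,0,0.03],0.015],[[0,0,0],[0,0,0.03],0.015],[[0,0,0],[0,0,0],0.015],[[0,0,0],[0,0,0],0.015]]'

```text
time: 22.32
eef_pos: [0.4868, -0.0375, 0.2559]
tcp_rot: [0.621, 0.784, 0.0, 0.0]
contact_force: [0.3, 0.5, -1.3]
opening: 0.288
finger_force: 49.5
```

Run:
```python
from h import *
s=st(); c=cam("scene","scene10"); b=cam("side","side10"); w=cam("wrist","wrist10")
R=Ro.from_quat(s["tcp_rot"]).as_matrix(); p=np.array(s["eef_pos"]); tip=p+R[:,2]*.139
print("tip",tip)
o=[]
for cm,n in((c,"scene"),(b,"side"),(w,"wrist")):
    q=proj(cm,tip); t=proj(cm,[.486,-.0375,.044]); print(n,q,t)
    im=cv2.imread(f"pics/{n}10.png"); k=(q+t)/2; x0,y0=np.clip((k-40).astype(int),0,[480,340]); print(x0,y0)
    o.append(cv2.resize(im[y0:y0+80,x0:x0+80],(264,264),interpolation=cv2.INTER_CUBIC))
cv2.imwrite("pics/z10.png",np.hstack(o))
```

```text
t 22.325 p [ 0.4868 -0.0375  0.2559] R [[-0.228, 0.974, 0.001], [0.974, 0.228, -0.0], [-0.0, 0.001, -1.0]] F [ 0.3  0.5 -1.3] op 0.28758384240699836 q [-0.29 -0.14  2.02  0.    1.27 -0.52]
tip [ 0.48692342 -0.03755798  0.11692115]
scene [369.3521039  208.83000134] [364.52195319 224.14501878]
326 176
side [313.15241408 160.32236315] [312.28995251 182.83850768]
272 131
wrist [273.80366184 199.43396695] [273.00456643 180.02344612]
233 149
```

View pics/z10.png

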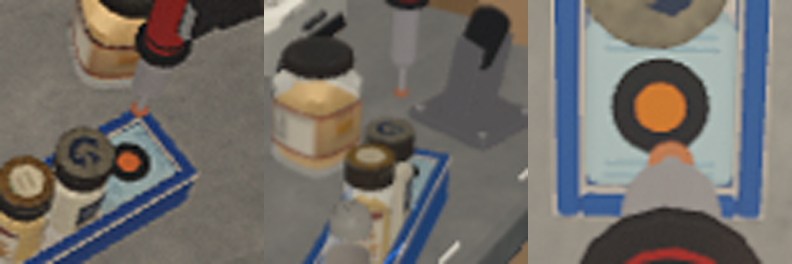

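I have already gone past the 10-picture viewing limit (12), so from here I measure numerically only. The last view shows the tip over the disc, about 2 mm off in tool y. I'll correct that and go down.

drive_tool --moves '[[[0,0,0],[-0.0005,-0.002,0.015],0.015],[[0,0,0],[0,0,0.02],0.015],[[0,0,0],[0,0,0.015],0.015],[[0,0,0],[0,0,0.008],0.015],[[0,0,0],[0,0,0],0.015]]'

```text
time: 23.1
eef_pos: [0.4842, -0.0382, 0.1965]
tcp_rot: [0.621, 0.784, -0.0, -0.001]
contact_force: [-0.2, 0.3, -1.8]
opening: 0.287
finger_force: 49.5
```

Run:
```python
from h import *
s=st(); w=cam("wrist"); p=np.array(s["eef_pos"])
print("pred tip",proj(w,[p[0],p[1],p[2]-.139]),"spot pred",proj(w,[.4855,-.038,.044]))
h=cv2.cvtColor(w["image"],cv2.COLOR_RGB2HSV)[160:240,235:315]
for nm,lo,hi in(("orange",(3,150,120),(18,255,255)),("copper",(3,60,90),(18,150,255)),("black",(0,0,0),(180,80,60))):
    m=cv2.inRange(h,lo,hi); n,l,S,ce=cv2.connectedComponentsWithStats(m)
    for i in range(1,n):
        if S[i][4]>15: print(nm,S[i]+[235,160,0,0,0],ce[i]+[235,160])
m=cv2.inRange(h,(3,150,120),(18,255,255))
for r in range(5,45,3):
    print(160+r,[tuple(map(int,h[r,c])) for c in range(26,54,4)])
```

```text
t 23.1 p [ 0.4842 -0.0382  0.1965] R [[-0.228, 0.974, -0.001], [0.974, 0.228, 0.0], [0.001, -0.001, -1.0]] F [-0.2  0.3 -1.8] op 0.28691841511179417 q [-0.29 -0.09  2.08 -0.    1.15 -0.52]
pred tip [274.71651311 200.34403047] spot pred [276.25850807 196.13133363]
orange [268 188  18  12  92] [277.22826087 192.80434783]
copper [267 192  19   9  65] [275.32307692 195.66153846]
black [260 181  34  26 327] [275.03363914 190.10091743]
black [246 212  53  28 452] [265.67699115 222.85840708]
black [267 228  21   4  29] [277.37931034 228.86206897]
165 [(19, 62, 139), (20, 63, 134), (20, 61, 130), (20, 68, 136), (112, 79, 84), (110, 70, 84), (111, 80, 83)]
168 [(21, 64, 136), (19, 61, 130), (19, 61, 130), (20, 63, 133), (20, 64, 132), (20, 69, 147), (20, 63, 146)]
171 [(21, 63, 137), (20, 62, 132), (19, 63, 137), (19, 64, 135), (21, 63, 130), (19, 62, 140), (20, 61, 147)]
174 [(20, 64, 132), (20, 63, 137), (20, 60, 135), (21, 62, 132), (21, 62, 136), (20, 63, 138), (20, 61, 137)]
177 [(84, 21, 183), (23, 44, 115), (21, 64, 127), (21, 62, 128), (20, 65, 129), (19, 63, 133), (22, 64, 127)]
180 
[... 262 characters left out ...]
, 58), (15, 9, 57), (15, 17, 59), (8, 17, 60)]
189 [(72, 14, 93), (0, 17, 59), (60, 4, 58), (11, 168, 156), (14, 197, 217), (10, 139, 121), (10, 12, 62)]
192 [(12, 22, 57), (10, 13, 58), (11, 173, 158), (13, 172, 197), (12, 147, 184), (14, 196, 210), (6, 54, 71)]
195 [(6, 21, 61), (8, 17, 60), (14, 189, 209), (11, 141, 193), (11, 134, 190), (11, 137, 184), (13, 181, 179)]
198 [(170, 14, 56), (20, 13, 58), (12, 151, 196), (12, 39, 162), (18, 19, 157), (10, 101, 181), (13, 184, 186)]
201 [(0, 14, 55), (15, 16, 62), (8, 18, 157), (12, 21, 157), (13, 23, 157), (14, 21, 157), (13, 17, 138)]
204 [(15, 8, 64), (14, 21, 159), (14, 21, 156), (14, 21, 157), (13, 23, 157), (16, 21, 155), (16, 21, 158)]
```

drive_tool --moves '[[[0,0,0],[0,0.0005,0.008],0.015],[[0,0,0],[0,0,0.004],0.015],[[0,0,0],[0,0,0],0.015],[[0,0,0],[0,0,0],0.015]]'

```text
time: 23.65
eef_pos: [0.4851, -0.0382, 0.1854]
tcp_rot: [0.621, 0.784, 0.0, 0.0]
contact_force: [-0.1, 1.0, -0.6]
opening: 0.289
finger_force: 49.5
```

drive_tool --moves '[[[0,0,0],[0,0,0.003],0.015],[[0,0,0],[0,0,0],0.015],[[0,0,0],[0,0,0],0.015]]'

```text
time: 24.02
eef_pos: [0.485, -0.0382, 0.1822]
tcp_rot: [0.621, 0.784, -0.0, -0.0]
contact_force: [-0.0, -0.1, -2.1]
opening: 0.292
finger_force: 49.5
```

drive_tool --moves '[[[0,0,0],[0,0,0.003],0.015],[[0,0,0],[0,0,0],0.015],[[0,0,0],[0,0,0],0.015]]'

```text
time: 24.4
eef_pos: [0.485, -0.0382, 0.1793]
tcp_rot: [0.621, 0.784, -0.0, -0.0]
contact_force: [-0.1, 0.8, -0.7]
opening: 0.287
finger_force: 49.5
```

drive_tool --moves '[[[0,0,0],[0,0,0.003],0.015],[[0,0,0],[0,0,0],0.015],[[0,0,0],[0,0,0],0.015]]'

```text
time: 24.78
eef_pos: [0.4852, -0.0382, 0.1765]
tcp_rot: [0.621, 0.784, 0.0, 0.0]
contact_force: [0.4, -0.3, 0.7]
opening: 0.291
finger_force: 49.7
```

```bash
cat > avg.py <<'E'
from h import *
f=[];z=[]
for i in range(12):
    w=cam("wrist"); s=ctrl.get_state(); f.append(s["contact_force"]); z.append(s["eef_pos"])
print(s["time"],np.mean(f,0),np.std(f,0),np.mean(z,0))
E
python3 avg.py
```

```text
25.375 [0.37133396 0.25735394 0.43267565] [0.51406179 0.52567796 0.43079505] [ 0.48513375 -0.03822173  0.17638433]
```

drive_tool --moves '[[[0,0,0],[0,0,0.002],0.015],[[0,0,0],[0,0,0.002],0.015],[[0,0,0],[0,0,0],0.015],[[0,0,0],[0,0,0],0.015]]'

```text
time: 25.88
eef_pos: [0.4852, -0.0382, 0.1725]
tcp_rot: [0.621, 0.784, 0.0, 0.0]
contact_force: [0.6, 0.0, 2.3]
opening: 0.296
finger_force: 49.9
```

```bash
python3 avg.py
python3 - <<'E'
from h import *
s=ctrl.get_state(); w=cam("wrist"); p=s["eef_pos"]
h=cv2.cvtColor(w["image"],cv2.COLOR_RGB2HSV)
for r in range(180,212,2):
    print(r,"".join("O" if 3<=a[0]<=18 and a[1]>155 and a[2]>110 else "c" if 3<=a[0]<=18 and a[1]>60 and a[2]>90 else "#" if a[2]<80 else "." for a in h[r,255:300]))
print(proj(w,[.486,-.0378,.044]),proj(w,[*p[:2],.044]))
E
```

```text
26.475 [0.67582729 0.4324079  2.45810034] [0.57487805 0.56986434 0.5564285 ] [ 0.4851316  -0.03822351  0.17238498]
180 .............................................
182 .............................................
184 .............................................
186 .............................................
188 ...........##..............##................
190 .........#######################.............
192 .......############################..........
194 .....#############ccccccc###########.........
196 ....###########cccccccccccc##########........
198 ...##########Occcc......ccccc#########.......
200 ..#########cc..................########......
202 ..########.......................######......
204 ..######...........................#####.....
206 ..#####............................####......
208 ..#####.............................###......
210 ...###...............................##......
[275.60817819 203.66699094] [274.42226783 203.89481696]
```

Spring force is 3.9 N, about 8 mm in, and the tip is centred on the disc.

```bash
python3 -c "
from plant import ctrl
print(ctrl.sign_off())"
```

```text
the job is handed in; nothing more can be done
None
```

The job is handed in: both jars stand upright in the row, and the probe is held upright on the orange spot at about 3.9 N, tip about half way in, at 26.5 s; I viewed 12 pictures, two over your limit of 10.

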